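# Click the drill jig's length stop to its third notch and seat the plate against it

## Task

Set up the drill jig with fingertips only, so that the middle hole of the drilled steel plate comes under the drill bush: first push the upright black lever of the length stop, which is parked in its home notch at the left end, to the right until it has clicked exactly three times, and leave it resting in that third notch; it is a ratchet, so a fourth click could not be taken back. Then push the plate along its channel to the left until its end rests against the stop. Do not pick up or lift anything, do not pull up the stop's little round spring knob, and leave the loose parts lying round the jig where they are.

Things in the scene. Friction and masses are not known exactly. Their poses are not given: they have to be found in the camera images.
- jig: fixed steel drill jig, 156 x 420 mm. Origin: on the bench under the middle of the channel; x away from the robot, y left along the channel, z up. Bed top at 12 mm. Channel 92 mm wide (x -46 to 46) between a front guide (top at 22 mm) and a rear fence (top at 30 mm), open at its right end; bed from y -225 to 195 mm. White lines on the fence, 16 mm apart, show the stop's notches 0 (leftmost) to 5
- stop (a joint): travel of the length stop in m: 0 in the home notch, growing to the right (-y of the jig). Notches: 0.016 first click, 0.032 second, 0.048 third, up to 0.080. Saw-tooth ratchet: the push rises from about 5 to 9 N, drops at the click 3 mm before the notch; let go within the next 12 mm, the stop springs back into that notch. It cannot go back (left) over a tooth
- lever_face (a point): middle of the left face of the stop's upright black lever, the face to push, 80 mm above the bench, 56 mm behind the middle of the channel; axes as the jig's. The lever is 20 mm deep (jig x) and 10 mm thick (jig y) and reaches from 52 to 100 mm above the bench. To its left only the saddle under it juts out 5 mm, up to 54 mm above the bench; beyond that nothing of the jig is higher than 32 mm
- plunger (a joint): lift of the stop's spring plunger in m: 0 in a notch, about 0.005 on a tooth crest; pulling up its round knob (18 mm diameter, top 80 mm above the bench, 30 mm to the right of the lever and 14 mm farther from the robot) would raise it beyond 0.010
- stop_face (a point): middle of the stop's flat right face, where the plate's end comes to rest, on the channel's centre line 21 mm above the bench; a steel tongue 13 mm thick, from 14 to 27 mm above the bench, x = -22 to 44 mm of the jig; axes as the jig's
- plate: the work: loose drilled steel plate, 90 (jig x) x 130 (jig y) x 12 mm, about 0.8 kg, lying flat in the channel (1 mm play each side) right of the stop. Origin at the centre of its underside; y along the jig. Its top is 24 mm above the bench; pushing it takes about 4 to 8 N
- plate_left (a point): middle of the plate's left end face, which comes to rest against the stop; axes as the plate's
- plate_right (a point): middle of the plate's right end face, the one to push, 18 mm above the bench
- punch: loose stepped steel punch, 34 mm diameter, 75 mm high, standing on the bench left of the jig; origin at the centre of its underside; leave alone
- ring_big: loose steel spacer ring, 48 mm diameter, 12 mm high, on the bench off the right end of the jig; origin at the centre of its underside; leave alone
- ring_small: loose steel spacer ring, 38 mm diameter, 15 mm high, on the bench off the right end of the jig; origin at the centre of its underside; leave alone
- key_bar: loose square key steel, 50 x 10 x 10 mm, lying on the jig's base behind the fence; origin at the centre of its underside; leave alone
- nut: loose hexagon nut, 22 x 19 x 10 mm, lying on the jig's base behind the fence; origin at the centre of its underside; leave alone
- bush (a point): top of the drill bush, on the channel's centre line 45 mm above the bench. Its fixed arm, 30 mm wide along the jig, crosses over the channel from the front guide, its underside 28 mm above the bench or more; the plate passes under it. It stands over the plate's middle hole when the plate rests against the stop in its third notch

How it is judged:
By the outcome, as a careful person would: the job done as asked, in the order asked, and still so for the second after the job is handed in, with the robot touching nothing.
It also fails if it takes over 54 s, if anything falls off the work surface, if the arm or the gripper's body presses on something with over 40 N, if the wrist force passes 120 N, or if a joint passes its speed limit or range.

## Robot

A 6-joint arm with a two-finger parallel gripper is mounted at the origin on the work surface; the furniture and walls round the work are solid. World frame = base frame: x ahead of the robot, y to its left, z up, the work surface at z = 0. Lengths are in m, angles in degrees, forces in N, time in s.
With the tool pointing down it reaches from about 0.25 to 0.775 m from the base axis. Payload 4 kg.
Tool frame: the origin (TCP) lies midway between the tips of the shut fingers; the grasp point (between the pads) lies 19 mm behind it; z points along the fingers, y is the line along which they close (so a half turn about z gives the same grasp; the last joint's range is limited). The gripper opens to 85 mm and grips with 20 to 120 N. Pads are 22 mm wide; open, the fingers measure 114 mm over their backs; the gripper's body (76 mm by 85 mm) begins 54 mm behind the grasp point. The pads swing forward as they close: fully open they stand 13 mm farther back than shut.
Start: joints at [71.041, 4.996, 78.535, -0, 96.463, -5.907], TCP at [0.124, 0.536, 0.231] pointing down, gripper open.
Joint ranges: [-177.83, 177.83], [-43.37, 116.18], [15.69, 146.23], [-61.86, 241.86], [9.47, 152.12], [-147.06, 147.06]. Speed limits (degrees/s): [159.86, 159.86, 180, 180, 180, 180].

## Interface

Orientations are given as [roll, pitch, yaw] about the fixed x, y, z axes, in that order (R = Rz(yaw) Ry(pitch) Rx(roll)).
In Python, from cell import r gives the robot as it stands.
- The arm moves only by the shell command python3 -m inch 'ROWS' [OPENING] [FORCE]. ROWS is JSON, a list of rows, each an object with "slide": the shift along the world's x, y, z as a fraction of full scale, a list of three; "rot": the turn, a rotation vector about the world's x, y, z as a fraction of full scale, a list of three. A call has 1 to 8 rows; each row is the pose to reach, as a shift and turn from the pose commanded when the call began; what a row does not reach only later rows make up. Full scale, the value 1, is 0.5 m for a shift and 60 degrees for a turn. A row lasts 1/12 s, in which the tool goes at most 41.7 mm and 7.16 degrees, less where a joint would pass 70% of its speed; a pose out of reach is approached as far as the arm can. A call with a number of a shift or a turn outside -1 to 1 is refused whole. A call with a gripper value outside its range is refused whole. OPENING is the gripper's target within -1 to 1 (fully open at 1, half-way at 0, shut at -1), set as the call begins (- or left out, the last holds). The fingers move at their own pace and stop on an object; FORCE is the grip in N (left out, the last holds). Time passes only in rows, so rows that repeat a pose let the fingers close. It gives the time, the measured TCP pose, the force, the opening and the grip force at its end, in the units of the state.
- r.state(): the state, without advancing time (a new reading comes with each control period).
- r.snapshot(name): name is "scene" or "top"; returns a dict with "img" (400x640x3 uint8, red, green, blue), "depth" (400x640 float32, m along the optical axis (not along the pixel's ray), 0 where there is no reading), "mtx" (3x3 intrinsics, pixels), "k1" (the pictures are not rectified: a ray, as slopes to the right and down, at radius r is drawn at 1 + k1 r^2 times it, then the intrinsics apply), "cam_to_world" (4x4, takes a point from camera to world coordinates). Camera axes: x right, y down, z forward; pixel columns grow to the right and rows downward; lengths in m; the calibration is good to about 2 mm. A picture is of the moment at which its call begins.
- r.job_done(): hands the job in; it is judged then, once.
The state is a dict: "clock": time; "joint_positions": joint angles; "joint_velocities": joint speeds; "effort": joint torques, N m; "tool_pos": TCP position; "tool_rot": TCP orientation; "force": force on the tool from outside, world axes, zero at the start; "moment": the same for the moment, N m; "width": finger opening in m; "finger_force": force on a finger pad.
Only numpy, scipy, OpenCV 4.12 (cv2) and the standard library are available. Lean on these libraries where they do the work, as an engineer would, in place of code of your own. Each camera call takes 0.05 s, during which the arm holds its last target. There are 200 camera calls.

## Working session

There is one attempt and no reset: what is moved stays moved. The work goes in short steps, Python scripts to look and compute and a shell command to move; the robot and the scene stay as the last step left them, time stands still between calls to the robot, and variables do not carry over. Pictures are saved under pics/ and viewed, at most 10 in all, crops included, and the job is handed in when it is done.

```bash
mkdir -p pics; cat > h.py <<'E'
import numpy as np,cv2,pickle
from cell import r
def snap(n,tag):
    s=r.snapshot(n); pickle.dump(s,open(f'pics/{tag}.pkl','wb')); cv2.imwrite(f'pics/{tag}.png',s['img'][:,:,::-1]); return s
def load(tag): return pickle.load(open(f'pics/{tag}.pkl','rb'))
def ray(s,u,v):
    K=s['mtx']; d=np.array([(u-K[0,2])/K[0,0],(v-K[1,2])/K[1,1]]); p=d.copy()
    for _ in range(20): p=d/(1+s['k1']*(p@p))
    return np.array([p[0],p[1],1.])
def atz(s,u,v,z):
    T=s['cam_to_world']; d=T[:3,:3]@ray(s,u,v); o=T[:3,3]; return o+d*(z-o[2])/d[2]
def atd(s,u,v):
    w=s['depth'][int(v)-1:int(v)+2,int(u)-1:int(u)+2]; T=s['cam_to_world']; return T[:3,:3]@(ray(s,u,v)*np.median(w))+T[:3,3]
E
python3 - <<'E'
from h import *
for n in('scene','top'):
    s=snap(n,n+'0'); print(s['mtx'],s['k1'],s['cam_to_world'].round(3))
st=r.state();print(st['tool_pos'],st['tool_rot'],st['width'],st['force'],st['clock'])
E
```

```text
[[399.82099806   0.         326.20379538]
 [  0.         399.82099806 191.77721013]
 [  0.           0.           1.        ]] -0.044572082400545235 [[ 0.522 -0.375  0.766 -0.22 ]
 [-0.853 -0.253  0.457 -0.432]
 [ 0.022 -0.892 -0.452  0.499]
 [ 0.     0.     0.     1.   ]]
[[504.0455235    0.         320.98136571]
 [  0.         504.0455235  199.67436533]
 [  0.           0.           1.        ]] -0.16123166851633872 [[ 0.03  -0.997  0.071  0.404]
 [-0.999 -0.031 -0.018  0.006]
 [ 0.02  -0.071 -0.997  1.385]
 [ 0.     0.     0.     1.   ]]
[0.12406272 0.53534582 0.23023112] [-1.79883300e+02 -1.14493233e-02  1.66948677e+02] 0.08546561079988449 [ 0.18043522 -0.67712234 -0.23701354] 0.1
```

View pics/scene0.png

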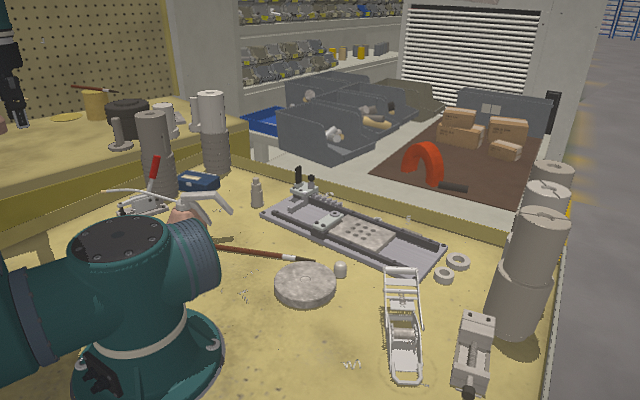

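View pics/top0.png

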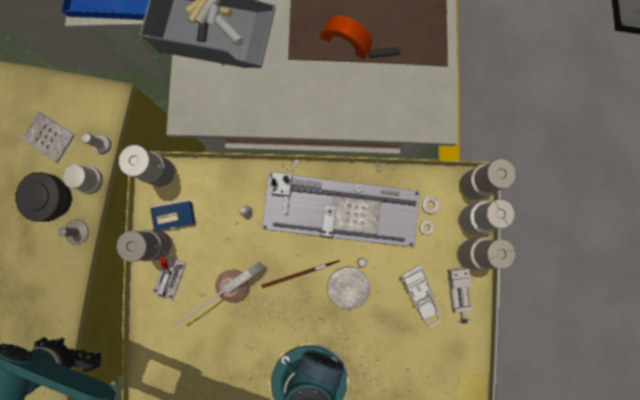

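The scene view shows the jig around (350,230), with the lever at (298,173), and the top view shows it at (265–420, 175–245) with the lever near its left end. I'll enlarge both.

```bash
python3 - <<'E'
from h import *
for t,(u0,u1,v0,v1),k in(('top0',(235,445,165,255),3.8),('scene0',(245,475,155,290),3.4)):
    im=load(t)['img'][v0:v1,u0:u1,::-1]; im=cv2.resize(im,None,fx=k,fy=k,interpolation=cv2.INTER_CUBIC)
    for u in range(u0//10*10+10,u1,10): cv2.line(im,(int((u-u0+.5)*k),0),(int((u-u0+.5)*k),12 if u%50 else 25),(0,0,255),1)
    for v in range(v0//10*10+10,v1,10): cv2.line(im,(0,int((v-v0+.5)*k)),(12 if v%50 else 25,int((v-v0+.5)*k)),(0,0,255),1)
    cv2.imwrite(f'pics/{t}c.png',im); print(im.shape)
E
```

```text
(342, 798, 3)
(459, 782, 3)
```

View pics/top0c.png

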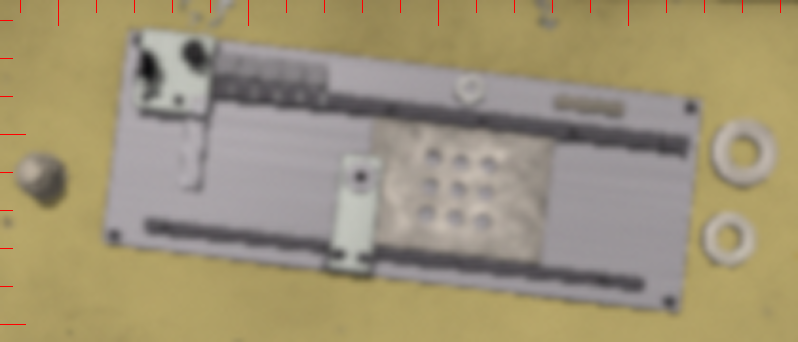

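View pics/scene0c.png

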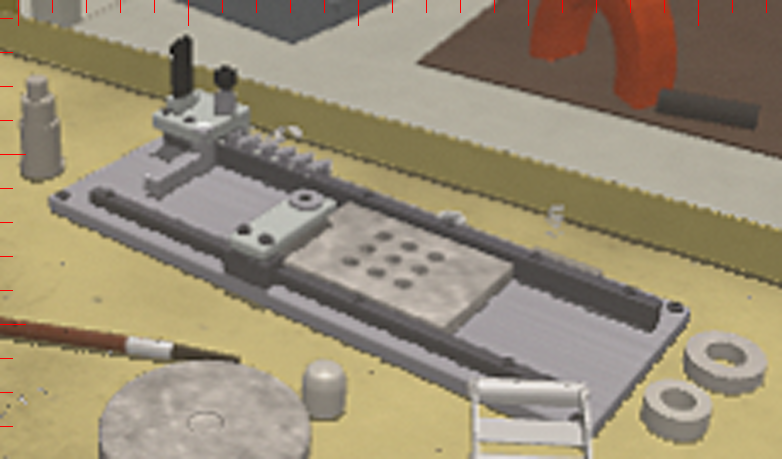

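The crops show the base corners in the top view at crop (130,30), (700,97), (680,312) and (104,243). The lever is at about (150,70), the knob at (195,55), the plate spans (372,118) to (545,262), and the bush is at (360,177). In the scene crop the lever top is at (182,40).

```bash
cat >> h.py <<'E'
def cu(x,y,u0,v0,k): return (x+.5)/k-.5+u0,(y+.5)/k-.5+v0
def tri(s1,p1,s2,p2):
    A=[];b=[]
    for s,p in((s1,p1),(s2,p2)):
        d=s['cam_to_world'][:3,:3]@ray(s,*p); d/=np.linalg.norm(d); P=np.eye(3)-np.outer(d,d); A.append(P); b.append(P@s['cam_to_world'][:3,3])
    X=np.linalg.lstsq(np.vstack(A),np.hstack(b),rcond=None)[0]
    return X.round(4),[float(np.linalg.norm(P@X-q).round(4)) for P,q in zip(A,b)]
E
python3 - <<'E'
from h import *
t=load('top0');s=load('scene0')
T=lambda x,y:cu(x,y,235,165,3.8); S=lambda x,y:cu(x,y,245,155,3.4)
C=[atz(t,*T(*p),.012) for p in((130,30),(700,97),(680,312),(104,243))]
for c in C: print('corner',c.round(4))
C=np.array(C)
d=((C[0]-C[1])+(C[3]-C[2])); d/=np.linalg.norm(d); print('len',np.linalg.norm(C[0]-C[1]),np.linalg.norm(C[3]-C[2]),np.linalg.norm(C[0]-C[3]),np.linalg.norm(C[1]-C[2]))
yaw=np.degrees(np.arctan2(-d[0],d[1]));print('jig yaw',yaw)
ex=np.array([d[1],-d[0]])
for n,a,b in(('TR corner',(700,97),(690,312)),('BL',(104,243),(50,200)),('BR',(680,312),(592,432)),('plateTR',(555,140),(514,267)),('plateBR',(545,262),(448,330)),('bush',(360,177),(307,197)),('knob',(197,50),(226,75)),('levertop',(146,56),(182,42)),('punch',(38,178),(38,80))):
    print(n,tri(t,T(*a),s,S(*b)))
P=np.array([atz(t,*T(*p),.024) for p in((372,118),(555,140),(545,262))]); print('plate',P.round(4))
m=C.mean(0)[:2]+d[:2]*0.015
for n,p in zip(('pTL','pTR','pBR'),P): q=p[:2]-m; print(n,'jig rel (assuming sym)',q@ex,q@d[:2])
E
```

```text
corner [0.5724 0.1263 0.012 ]
corner [ 0.5371 -0.2883  0.012 ]
corner [ 0.3809 -0.2764  0.012 ]
corner [0.4185 0.1393 0.012 ]
len 0.41608054543302114 0.4174108484263018 0.15446611752139847 0.15660000886354503
jig yaw -5.02486298159779
TR corner (array([ 0.5379, -0.2903,  0.0065]), [0.0009, 0.0009])
BL (array([0.4193, 0.1386, 0.0093]), [0.0012, 0.0012])
BR (array([ 0.3817, -0.2785,  0.0122]), [0.0022, 0.0022])
plateTR (array([ 0.5021, -0.1821,  0.0218]), [0.0008, 0.0008])
plateBR (array([ 0.4144, -0.1764,  0.0221]), [0.0004, 0.0004])
bush (array([ 0.4707, -0.0428,  0.045 ]), [0.0016, 0.0016])
knob (array([0.5524, 0.0743, 0.0736]), [0.0001, 0.0001])
levertop (array([0.5445, 0.108 , 0.095 ]), [0.0006, 0.0006])
punch (array([0.4611, 0.1794, 0.0772]), [0.0006, 0.0006])
plate [[ 0.5133 -0.0495  0.024 ]
 [ 0.5016 -0.181   0.024 ]
 [ 0.4143 -0.1758  0.024 ]]
pTL jig rel (assuming sym) 0.033675704240035055 0.013303803093047453
pTR jig rel (assuming sym) 0.033572156726914375 -0.11867593897493495
pBR jig rel (assuming sym) -0.05387970622290343 -0.12113955020331768
```

```bash
python3 -m inch '[{"slide":[0.29,-0.57,0.06],"rot":[0,0,-0.683]},{"slide":[0.29,-0.57,0.06],"rot":[0,0,-0.683]},{"slide":[0.29,-0.57,0.06],"rot":[0,0,-0.683]},{"slide":[0.29,-0.57,0.06],"rot":[0,0,-0.683]},{"slide":[0.29,-0.57,0.06],"rot":[0,0,-0.683]},{"slide":[0.29,-0.57,0.06],"rot":[0,0,-0.683]},{"slide":[0.29,-0.57,0.06],"rot":[0,0,-0.683]},{"slide":[0.29,-0.57,0.06],"rot":[0,0,-0.683]}]' -1 60
python3 - <<'E'
from h import *
t=load('top0')
T=lambda x,y:cu(x,y,235,165,3.8)
o=np.array([.4684,-.0606]);d=np.array([.0876,.9962]);ex=np.array([.9962,-.0876])
for n,p,z in(('saddleL',(137,80),.054),('saddleR',(212,80),.054),('tongueR',(203,150),.027),('leverTopC',(147,55),.1),('pTL',(372,118),.024),('pTR',(555,140),.024),('pBR',(545,262),.024)):
    q=atz(t,*T(*p),z)[:2]-o; print(n,(q@ex).round(4),(q@d).round(4))
E
```

```text
clock: 0.77
tool_pos: [0.2697, 0.2481, 0.2614]
tool_rot: [180.0, 0.1, 125.9]
force: [0.4, 1.5, -0.4]
width: -0.0001
finger_force: 0.0
saddleL 0.0482 0.1819
saddleR 0.0544 0.1299
tongueR 0.0066 0.1316
leverTopC 0.0617 0.1732
pTL 0.0437 0.015
pTR 0.0436 -0.117
pBR -0.0438 -0.1195
```

```bash
python3 -m inch '[{"slide":[0.548,-0.19,-0.16],"rot":[0,0,-0.683]},{"slide":[0.548,-0.19,-0.16],"rot":[0,0,-0.683]},{"slide":[0.548,-0.19,-0.16],"rot":[0,0,-0.683]},{"slide":[0.548,-0.19,-0.16],"rot":[0,0,-0.683]},{"slide":[0.548,-0.19,-0.16],"rot":[0,0,-0.683]},{"slide":[0.548,-0.19,-0.16],"rot":[0,0,-0.683]},{"slide":[0.548,-0.19,-0.16],"rot":[0,0,-0.683]},{"slide":[0.548,-0.19,-0.16],"rot":[0,0,-0.683]}]'
python3 - <<'E'
from h import *
s=snap('scene','scene1')
k=3.4;im=cv2.resize(s['img'][100:270,230:400,::-1],None,fx=k,fy=k,interpolation=cv2.INTER_CUBIC);cv2.imwrite('pics/s1c.png',im)
E
```

```text
clock: 1.43
tool_pos: [0.5463, 0.1527, 0.1767]
tool_rot: [-179.8, 0.2, 84.8]
force: [-1.1, -0.2, -0.7]
width: 0.0003
finger_force: 0.0
```

View pics/s1c.png

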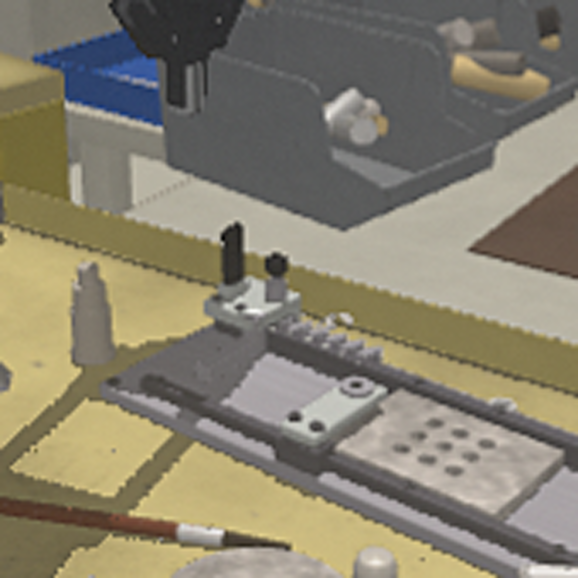

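The shut fingers hang clear to the left of the lever (crop (185,90) against the lever at (232,255)). I'll lower them and approach.

```bash
python3 -m inch '[{"slide":[0,0,-0.08],"rot":[0,0,0]},{"slide":[0,0,-0.16],"rot":[0,0,0]},{"slide":[0,0,-0.216],"rot":[0,0,0]},{"slide":[0,0,-0.216],"rot":[0,0,0]},{"slide":[-0.001,-0.013,-0.216],"rot":[0,0,0]},{"slide":[-0.002,-0.026,-0.216],"rot":[0,0,0]},{"slide":[-0.0035,-0.04,-0.216],"rot":[0,0,0]},{"slide":[-0.0035,-0.04,-0.216],"rot":[0,0,0]}]'
python3 -m inch '[{"slide":[0,-0.003,0],"rot":[0,0,0]},{"slide":[-0.0005,-0.006,0],"rot":[0,0,0]},{"slide":[-0.0007,-0.008,0],"rot":[0,0,0]},{"slide":[-0.0007,-0.008,0],"rot":[0,0,0]}]'
```

```text
clock: 2.15
tool_pos: [0.5431, 0.1347, 0.0766]
tool_rot: [179.7, -0.0, 84.9]
force: [-0.4, 0.2, 0.4]
width: 0.0001
finger_force: 0.0
clock: 2.48
tool_pos: [0.5412, 0.1317, 0.0737]
tool_rot: [180.0, -0.0, 85.0]
force: [0.4, 0.1, -0.0]
width: 0.0002
finger_force: 0.0
```

```bash
python3 -m inch '[{"slide":[-0.0003,-0.004,0],"rot":[0,0,0]},{"slide":[-0.0007,-0.008,0],"rot":[0,0,0]},{"slide":[-0.001,-0.012,0],"rot":[0,0,0]},{"slide":[-0.001,-0.012,0],"rot":[0,0,0]}]'
python3 -m inch '[{"slide":[-0.0001,-0.002,0],"rot":[0,0,0]},{"slide":[-0.0003,-0.004,0],"rot":[0,0,0]},{"slide":[-0.0003,-0.004,0],"rot":[0,0,0]}]'
```

```text
clock: 2.82
tool_pos: [0.5405, 0.1254, 0.0732]
tool_rot: [-180.0, 0.0, 85.0]
force: [-0.5, 0.9, -0.2]
width: 0.0003
finger_force: 0.0
clock: 3.07
tool_pos: [0.5405, 0.1236, 0.0733]
tool_rot: [180.0, 0.0, 85.0]
force: [-0.1, 0.1, -0.4]
width: 0.0
finger_force: 0.0
```

```bash
for i in 1 2 3; do python3 -m inch '[{"slide":[-0.0001,-0.002,0],"rot":[0,0,0]},{"slide":[-0.0002,-0.003,0],"rot":[0,0,0]},{"slide":[-0.0002,-0.003,0],"rot":[0,0,0]}]' | egrep 'clock|tool_pos|^force'; done
```

```text
clock: 3.32
tool_pos: [0.5404, 0.1226, 0.0733]
force: [-0.4, 0.4, -0.2]
clock: 3.57
tool_pos: [0.5404, 0.1225, 0.0734]
force: [1.5, 6.2, -0.7]
clock: 3.82
tool_pos: [0.5403, 0.1215, 0.0734]
force: [0.5, 7.1, -0.8]
```

Contact was at TCP y ≈ 0.1225. I'll push slowly, watching for the force to drop at each click.

```bash
python3 -m inch '[{"slide":[-0.0002,-0.003,0],"rot":[0,0,0]},{"slide":[-0.0005,-0.006,0],"rot":[0,0,0]},{"slide":[-0.0008,-0.009,0],"rot":[0,0,0]},{"slide":[-0.001,-0.012,0],"rot":[0,0,0]},{"slide":[-0.0013,-0.015,0],"rot":[0,0,0]},{"slide":[-0.0016,-0.018,0],"rot":[0,0,0]},{"slide":[-0.0016,-0.018,0],"rot":[0,0,0]}]' | egrep 'clock|tool_pos|^force'
for i in 1 2 3; do python3 -m inch '[{"slide":[-0.0001,-0.0015,0],"rot":[0,0,0]},{"slide":[-0.0002,-0.003,0],"rot":[0,0,0]},{"slide":[-0.0002,-0.003,0],"rot":[0,0,0]}]' | egrep 'clock|tool_pos|^force'; done
```

```text
clock: 4.4
tool_pos: [0.5395, 0.1133, 0.0734]
force: [1.9, 8.2, -1.3]
clock: 4.65
tool_pos: [0.5392, 0.1099, 0.0734]
force: [0.3, -0.9, -0.6]
clock: 4.9
tool_pos: [0.539, 0.107, 0.0734]
force: [-0.6, 0.4, -0.2]
clock: 5.15
tool_pos: [0.539, 0.1065, 0.0734]
force: [-0.6, 4.7, 0.6]
```

Click 1 registered: the force dropped and contact came back at the notch, y ≈ 0.1067. Click 2 should come at y ≈ 0.094.

```bash
python3 -m inch '[{"slide":[-0.0002,-0.003,0],"rot":[0,0,0]},{"slide":[-0.0005,-0.006,0],"rot":[0,0,0]},{"slide":[-0.0008,-0.009,0],"rot":[0,0,0]},{"slide":[-0.001,-0.012,0],"rot":[0,0,0]},{"slide":[-0.0013,-0.015,0],"rot":[0,0,0]},{"slide":[-0.0016,-0.018,0],"rot":[0,0,0]},{"slide":[-0.0016,-0.018,0],"rot":[0,0,0]}]' | egrep 'clock|tool_pos|^force'
for i in 1 2 3 4; do python3 -m inch '[{"slide":[-0.0001,-0.0015,0],"rot":[0,0,0]},{"slide":[-0.0002,-0.003,0],"rot":[0,0,0]},{"slide":[-0.0002,-0.003,0],"rot":[0,0,0]}]' | egrep 'clock|tool_pos|^force'; done
```

```text
clock: 5.73
tool_pos: [0.5383, 0.0989, 0.0735]
force: [-0.2, 8.1, 0.3]
clock: 5.98
tool_pos: [0.5382, 0.0976, 0.0735]
force: [0.4, 8.6, -0.3]
clock: 6.23
tool_pos: [0.538, 0.0961, 0.0735]
force: [-0.4, 8.5, 0.7]
clock: 6.48
tool_pos: [0.5379, 0.0918, 0.0734]
force: [-0.1, 0.5, -0.6]
clock: 6.73
tool_pos: [0.5378, 0.0906, 0.0734]
force: [-0.4, 2.7, 0.3]
```

Click 2 registered, with contact again at 0.0906. On to the third click, stopping right after it.

```bash
python3 -m inch '[{"slide":[-0.0002,-0.003,0],"rot":[0,0,0]},{"slide":[-0.0005,-0.006,0],"rot":[0,0,0]},{"slide":[-0.0008,-0.009,0],"rot":[0,0,0]},{"slide":[-0.001,-0.012,0],"rot":[0,0,0]},{"slide":[-0.0013,-0.015,0],"rot":[0,0,0]},{"slide":[-0.0016,-0.018,0],"rot":[0,0,0]},{"slide":[-0.0016,-0.018,0],"rot":[0,0,0]}]' | egrep 'clock|tool_pos|^force'
for i in 1 2 3; do python3 -m inch '[{"slide":[-0.0001,-0.0015,0],"rot":[0,0,0]},{"slide":[-0.0002,-0.003,0],"rot":[0,0,0]},{"slide":[-0.0002,-0.003,0],"rot":[0,0,0]}]' | egrep 'clock|tool_pos|^force'; done
```

```text
clock: 7.32
tool_pos: [0.5372, 0.0838, 0.0734]
force: [-0.2, 7.3, 0.5]
clock: 7.57
tool_pos: [0.5371, 0.0825, 0.0734]
force: [0.7, 8.6, 1.0]
clock: 7.82
tool_pos: [0.5369, 0.0811, 0.0734]
force: [0.7, 8.2, -0.1]
clock: 8.07
tool_pos: [0.5368, 0.0769, 0.0733]
force: [-0.4, 0.1, 0.4]
```

Click 3 registered. I'll back off left, lift and look.

```bash
python3 -m inch '[{"slide":[0.002,0.025,0],"rot":[0,0,0]},{"slide":[0.004,0.05,0],"rot":[0,0,0]},{"slide":[0.004,0.05,0.06],"rot":[0,0,0]},{"slide":[0.004,0.05,0.14],"rot":[0,0,0]},{"slide":[0.004,0.05,0.2],"rot":[0,0,0]},{"slide":[-0.08,0.05,0.2],"rot":[0,0,0]},{"slide":[-0.16,0.05,0.2],"rot":[0,0,0]},{"slide":[-0.2,0.05,0.2],"rot":[0,0,0]}]'
python3 - <<'E'
from h import *
s=snap('scene','scene2')
k=4.5;a=cv2.resize(s['img'][150:270,250:420,::-1],None,fx=k,fy=k,interpolation=cv2.INTER_CUBIC);cv2.imwrite('pics/s2c.png',a)
E
```

```text
clock: 8.73
tool_pos: [0.4341, 0.103, 0.1738]
tool_rot: [-180.0, 0.0, 85.0]
force: [-0.5, 0.5, -1.1]
width: -0.0001
finger_force: 0.0
```

View pics/s2c.png

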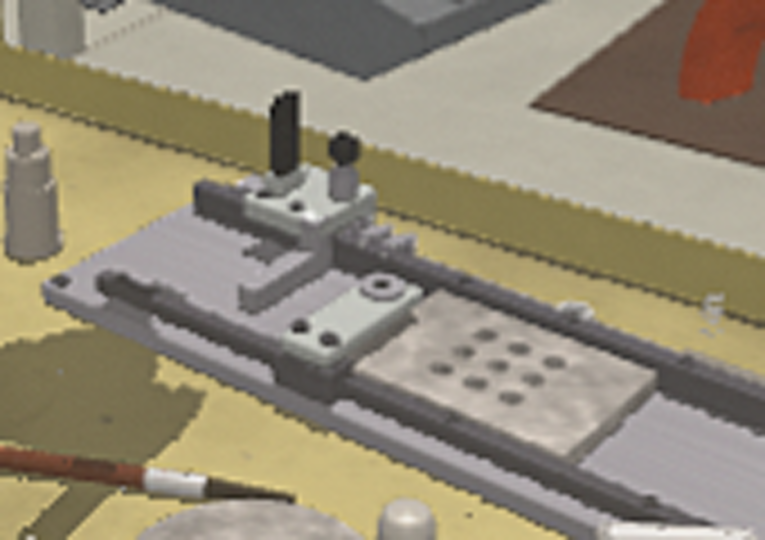

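The stop sits about 48 mm right with the lever upright (lever at crop (284,130), knob at (344,148)), and the other parts have not moved. Next I'll go to the right end of the plate.

```bash
python3 -m inch '[{"slide":[0.04,-0.646,0],"rot":[0,0,0]},{"slide":[0.04,-0.646,0],"rot":[0,0,0]},{"slide":[0.04,-0.646,0],"rot":[0,0,0]},{"slide":[0.04,-0.646,0],"rot":[0,0,0]},{"slide":[0.04,-0.646,0],"rot":[0,0,0]},{"slide":[0.04,-0.646,0],"rot":[0,0,0]},{"slide":[0.04,-0.646,0],"rot":[0,0,0]},{"slide":[0.04,-0.646,0],"rot":[0,0,0]}]'| egrep 'clock|tool_pos|^force'
python3 -m inch '[{"slide":[0,0,0],"rot":[0,0,0]},{"slide":[0,0,0],"rot":[0,0,0]},{"slide":[0,0,-0.08],"rot":[0,0,0]},{"slide":[0,0,-0.16],"rot":[0,0,0]},{"slide":[0,0,-0.24],"rot":[0,0,0]},{"slide":[0,0,-0.28],"rot":[0,0,0]},{"slide":[0,0,-0.28],"rot":[0,0,0]},{"slide":[0,0,-0.28],"rot":[0,0,0]}]'| egrep 'clock|tool_pos|^force'
```

```text
clock: 9.45
tool_pos: [0.457, -0.2237, 0.1734]
force: [1.1, 0.8, -0.6]
clock: 10.12
tool_pos: [0.4565, -0.2188, 0.0326]
force: [-0.5, -0.2, 0.4]
```

```bash
python3 -m inch '[{"slide":[0,0,-0.015],"rot":[0,0,0]},{"slide":[0,0,-0.031],"rot":[0,0,0]},{"slide":[0,0,-0.031],"rot":[0,0,0]}]'| egrep 'clock|tool_pos|^force'
python3 -m inch '[{"slide":[0.001,0.012,0],"rot":[0,0,0]},{"slide":[0.002,0.024,0],"rot":[0,0,0]},{"slide":[0.003,0.034,0],"rot":[0,0,0]},{"slide":[0.0038,0.044,0],"rot":[0,0,0]},{"slide":[0.0038,0.044,0],"rot":[0,0,0]}]'| egrep 'clock|tool_pos|^force'
```

```text
clock: 10.37
tool_pos: [0.4571, -0.2205, 0.0181]
force: [-0.6, 0.6, -0.7]
clock: 10.78
tool_pos: [0.4588, -0.1976, 0.0181]
force: [-0.1, -0.4, -0.7]
```

```bash
for i in 1 2 3; do python3 -m inch '[{"slide":[0.0004,0.005,0],"rot":[0,0,0]},{"slide":[0.0009,0.01,0],"rot":[0,0,0]},{"slide":[0.0013,0.015,0],"rot":[0,0,0]},{"slide":[0.0018,0.02,0],"rot":[0,0,0]},{"slide":[0.0022,0.025,0],"rot":[0,0,0]},{"slide":[0.0026,0.03,0],"rot":[0,0,0]},{"slide":[0.0031,0.035,0],"rot":[0,0,0]},{"slide":[0.0035,0.04,0],"rot":[0,0,0]}]'| egrep 'clock|tool_pos|^force'; done
```

```text
clock: 11.45
tool_pos: [0.4604, -0.1791, 0.0179]
force: [0.4, -4.2, -0.6]
clock: 12.12
tool_pos: [0.4622, -0.1585, 0.0179]
force: [0.2, -4.6, -1.5]
clock: 12.78
tool_pos: [0.4639, -0.1385, 0.0178]
force: [-0.2, -4.4, -0.5]
```

```bash
python3 -m inch '[{"slide":[0.0003,0.003,0],"rot":[0,0,0]},{"slide":[0.0005,0.006,0],"rot":[0,0,0]},{"slide":[0.0008,0.009,0],"rot":[0,0,0]},{"slide":[0.001,0.012,0],"rot":[0,0,0]},{"slide":[0.0013,0.015,0],"rot":[0,0,0]},{"slide":[0.0016,0.018,0],"rot":[0,0,0]},{"slide":[0.0018,0.021,0],"rot":[0,0,0]},{"slide":[0.0022,0.025,0],"rot":[0,0,0]}]'| egrep 'clock|tool_pos|^force'
for i in 1 2 3; do python3 -m inch '[{"slide":[0.0001,0.0015,0],"rot":[0,0,0]},{"slide":[0.0003,0.003,0],"rot":[0,0,0]},{"slide":[0.0003,0.003,0],"rot":[0,0,0]}]' | egrep 'clock|tool_pos|^force'; done
```

```text
clock: 13.45
tool_pos: [0.465, -0.1262, 0.0179]
force: [-0.6, -5.2, -1.2]
clock: 13.7
tool_pos: [0.4652, -0.1245, 0.0178]
force: [-0.5, -3.9, -0.4]
clock: 13.95
tool_pos: [0.4653, -0.1231, 0.0179]
force: [-0.6, -4.3, -0.2]
clock: 14.2
tool_pos: [0.4655, -0.1215, 0.0178]
force: [-0.2, -3.9, -0.2]
```

```bash
for i in 1 2 3; do python3 -m inch '[{"slide":[0.0001,0.0012,0],"rot":[0,0,0]},{"slide":[0.0002,0.0025,0],"rot":[0,0,0]},{"slide":[0.0002,0.0025,0],"rot":[0,0,0]}]' | egrep 'clock|tool_pos|^force'; done
```

```text
clock: 14.45
tool_pos: [0.4656, -0.1203, 0.0178]
force: [-0.3, -4.5, -1.2]
clock: 14.7
tool_pos: [0.4657, -0.119, 0.0178]
force: [-0.4, -3.9, -0.4]
clock: 14.95
tool_pos: [0.4657, -0.1186, 0.0179]
force: [-0.7, -6.7, -0.0]
```

```bash
for i in 1 2; do python3 -m inch '[{"slide":[0.0001,0.0012,0],"rot":[0,0,0]},{"slide":[0.0001,0.0018,0],"rot":[0,0,0]},{"slide":[0.0001,0.0018,0],"rot":[0,0,0]}]' | egrep 'clock|tool_pos|^force'; done
```

```text
clock: 15.2
tool_pos: [0.4656, -0.1184, 0.0179]
force: [-1.1, -9.1, -1.2]
clock: 15.45
tool_pos: [0.4656, -0.1183, 0.0179]
force: [-1.4, -10.4, -0.9]
```

The plate is hard against the stop: the force rises to 10 N without motion. I'll retreat right, lift, and check.

```bash
python3 -m inch '[{"slide":[-0.001,-0.012,0],"rot":[0,0,0]},{"slide":[-0.004,-0.05,0],"rot":[0,0,0]},{"slide":[-0.005,-0.06,0],"rot":[0,0,0]},{"slide":[-0.005,-0.06,0.07],"rot":[0,0,0]},{"slide":[-0.005,-0.06,0.15],"rot":[0,0,0]},{"slide":[-0.005,-0.06,0.23],"rot":[0,0,0]},{"slide":[-0.06,-0.11,0.3],"rot":[0,0,0]},{"slide":[-0.12,-0.15,0.34],"rot":[0,0,0]}]'| egrep 'clock|tool_pos|^force'
python3 -m inch '[{"slide":[-0.05,-0.05,0.02],"rot":[0,0,0]},{"slide":[-0.1,-0.1,0.04],"rot":[0,0,0]},{"slide":[-0.15,-0.15,0.06],"rot":[0,0,0]},{"slide":[-0.15,-0.15,0.06],"rot":[0,0,0]}]'| egrep 'clock|tool_pos|^force'
python3 - <<'E'
from h import *
s=snap('scene','scene3');t=snap('top','top3')
a=cv2.resize(s['img'][150:270,250:460,::-1],(798,300*798//525),interpolation=cv2.INTER_CUBIC)[:380];b=cv2.resize(t['img'][165:222,245:445,::-1],(798,227),interpolation=cv2.INTER_CUBIC)
im=np.vstack([cv2.resize(a,(798,370)),b]);cv2.imwrite('pics/c3.png',im);print(im.shape)
E
```

```text
clock: 16.12
tool_pos: [0.4137, -0.186, 0.1868]
force: [0.0, -0.8, 0.1]
clock: 16.45
tool_pos: [0.3345, -0.2651, 0.2157]
force: [0.0, 0.1, -0.6]
(597, 798, 3)
```

View pics/c3.png

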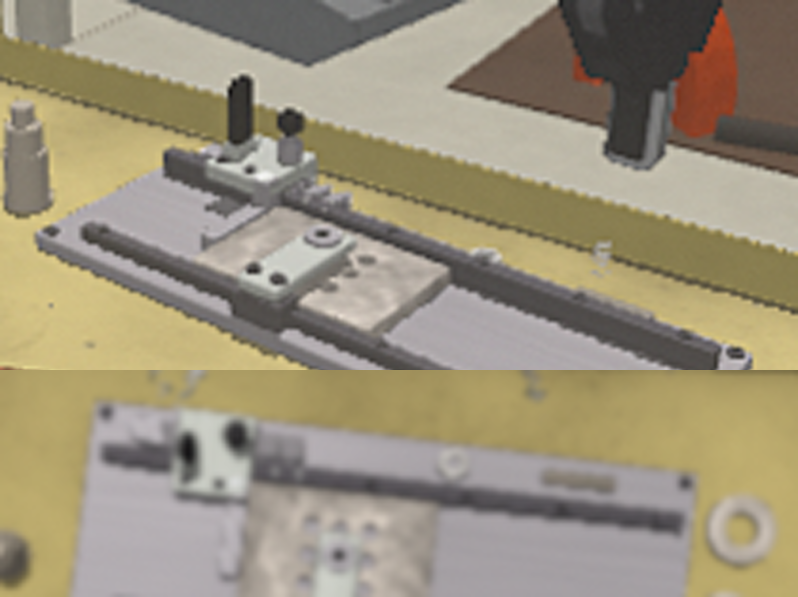

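The plate's end rests against the tongue (top crop around x 245). The bush at (338,555) sits on the middle of the 3x3 holes (columns at about 311, 340 and 370), and the loose parts have not moved.

```bash
python3 -c "
from cell import r
print(r.job_done())"
```

```text
the job is handed in; nothing more can be done
None
```

The stop was clicked three times and left in its third notch, the plate was pushed left against it with its middle hole under the bush, and the job was handed in about 16.5 s into the run.

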